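Make up two stencil-printing kits

TASK

Make up two kits for the stencil class, each thing upright on the floor of its own bay. The long tray gets the wooden smoothing block in its long bay and the tall round jar in its short bay; the short tray gets the low round pot in its larger bay and the round brush, standing on its bristles, in its smaller bay. Set everything down gently, without letting it drop, and leave the square jar, the bowl, the tape roll and the tool cup where they are.

Things in the scene. Friction and masses are not known exactly. Their poses are not given: they have to be found in the camera images.
- long_tray: Long open wooden tray, fixed to the table, outside 100 mm (its x) by 255 mm (its y), origin at the centre of its underside, z up. Floor 5 mm thick; outer walls and the one divider are 5 mm thick and 18 mm high from the underside. Two bays in a row along y, both 90 mm wide in x: the long bay, 160 mm in y, centred at y = -42.5 mm; the short bay, 80 mm in y, centred at y = +82.5 mm. Yaw within about 15 degrees of the world's axes.
- short_tray: Short open wooden tray, fixed to the table, outside 100 mm (its x) by 175 mm (its y), origin at the centre of its underside, z up. Floor 5 mm thick; outer walls and the one divider are 5 mm thick and 18 mm high from the underside. Two bays in a row along y, both 90 mm wide in x: the larger bay, 90 mm in y, centred at y = -37.5 mm; the smaller bay, 70 mm in y, centred at y = +47.5 mm. Yaw within about 15 degrees of the world's axes.
- block: Wooden smoothing block, loose, about 0.18 kg: a flat base 60 mm (x) by 130 mm (y) by 12 mm, with an upright ridge handle along the middle, 24 mm thick (x), 100 mm long (y), reaching 50 mm above the underside. Origin at the centre of the underside, z up. Take it by the ridge, closing along its x. It fits its bay either way round.
- tall_jar: Tall round white ceramic jar with a cork, loose, about 0.25 kg: body 56 mm across up to 66 mm height, cork 42 mm across from 72 to 85 mm. Origin at the centre of the underside, z up.
- low_pot: Low round white ceramic pot with a flat lid, loose, about 0.22 kg: body 64 mm across up to 46 mm height, lid 60 mm across up to 51 mm, a small knob 14 mm across up to 58 mm. Origin at the centre of the underside, z up.
- brush: Round stencil brush standing on its dark bristles, loose, about 0.09 kg: bristles and collar 44 to 46 mm across up to 38 mm height, above them an upright round wooden handle, 26 mm across from 48 to 84 mm, top at 88 mm. Origin at the centre of the bristles' underside, z up.
- square_jar: Square white ceramic jar with a round cork, loose: body 52 by 52 mm and 70 mm high, cork 38 mm across up to 83 mm. Origin at the centre of the underside. Belongs to neither kit: stays where it is.
- bowl: Blue ceramic bowl, empty, loose, 110 mm across and 45 mm high, origin at the centre of the underside. Bystander beyond the trays: stays where it is.
- tape: Roll of paper tape lying flat, loose, 90 mm outside, 72 mm inside, 25 mm high, origin at the centre of the underside. Bystander at the robot's right: stays where it is.
- tool_cup: Terracotta cup, 76 mm across and 90 mm high, with two wooden sticks up to about 170 mm, loose, origin at the centre of the underside. Bystander at the robot's left: stays where it is.
There are look-alikes about, which are no part of the job. Leave any pink or yellow look-alike of the block alone. What is shaped like the tall_jar but pink is not meant.

How it is judged:
By the outcome, as a careful person would: the job done as asked, in the order asked, and still so for the second after the job is handed in, with the robot touching nothing.
It also fails if it takes over 109 s, if anything falls off the work surface, if the arm or the gripper's body presses on something with over 40 N, if the wrist force passes 120 N, or if a joint passes its speed limit or range.

ROBOT

A 6-joint arm with a two-finger parallel gripper is mounted at the origin on the work surface. World frame = base frame: x ahead of the robot, y to its left, z up, the work surface at z = 0. Lengths are in m, angles in rad, forces in N, time in s.
With the tool pointing down it reaches from about 0.225 to 0.725 m from the base axis. Payload 3.1 kg.
Tool frame: the origin (TCP) lies between the finger pads; the fingertips stand 25 mm ahead of it and the grasp point (between the pads) lies 6 mm ahead of it (r.nose_length is the z of the fingertips in the tool frame, in m); z points along the fingers, y is the direction in which the jaws open and shut (so a half turn about z gives the same grasp; the last joint's range is limited). The gripper opens to 85 mm and grips with 20 to 120 N. Pads are 22 mm wide; open, the fingers measure 114 mm over their backs; the gripper's body (76 mm by 85 mm) begins 54 mm behind the grasp point. The pads swing forward as they close: fully open they stand 13 mm farther back than shut.
Start: joints at [1.059, 0.048, 0.099, 1.622, 0, 1.443], TCP at [0.197, 0.487, 0.256] pointing down, gripper open.
Joint ranges: [-2.91, 2.91], [-0.99, 1.94], [-1.21, 1.42], [-2.12, 2.29], [-1.49, 1.47], [-3.14, 3.14]. Speed limits (rad/s): [2.79, 2.79, 3.14, 3.14, 3.14, 3.14].

INTERFACE

Orientations are given as a rotation vector (axis times angle).
In Python, from cell import telemetry, imaging, ticket, r gives the robot as it stands.
- The arm moves only by the tool move_arm, never from a script. Its argument "motion" is a list that holds one entry, the list of rows, each a list of 7 numbers: the shift along the world's x, y, z as a fraction of full scale, then the turn, a rotation vector about the world's x, y, z as a fraction of full scale, then the closure, from 0 (fully open) to 1 (shut). In form: [[[dx, dy, dz, wx, wy, wz, jaw], ...]]. A call has 1 to 8 rows; each row shifts and turns the commanded pose from where the row before left it; what a row does not reach is not made up. Full scale, the value 1, is 40 mm for a shift and 0.1 rad for a turn. A row lasts 1/10 s, in which the tool goes at most 50 mm and 8.59 degrees, less where a joint would pass 70% of its speed; a pose out of reach is approached as far as the arm can. A call with a number of a shift or a turn outside -1 to 1 is refused whole. A call with a gripper value outside its range is refused whole. The fingers move at their own pace and stop on an object; the grip force is fixed at half the most. Time passes only in rows, so rows that do not move let the fingers close. It gives the time, the measured TCP pose, the force and the opening at its end, in the units of the state.
- telemetry.state(): the state, without advancing time (a new reading comes with each control period).
- imaging.grab_frame(name): name is "side" or "top"; returns a dict with "image" (420x560x3 uint8, red, green, blue), "depth" (420x560 float32, m along the optical axis (not along the pixel's ray), 0 where there is no reading), "mtx" (3x3 intrinsics, pixels), "pose" (4x4, takes a point from camera to world coordinates). Camera axes: x right, y up, looking along -z (the intrinsics and any distortion apply to the point x, -y, -z); pixel columns grow to the right and rows downward; lengths in m; the calibration is good to about 2 mm. A picture is of the moment at which its call begins.
- ticket.close_job(): hands the job in, once; it reports no verdict.
The state is a dict: "time_s": time; "joint_pos": joint angles; "dq": joint speeds; "joint_efforts": joint torques, N m; "tcp_pos": TCP position; "tcp_rot": TCP orientation; "ft_force": force on the tool from outside, world axes, zero at the start; "ft_torque": the same for the moment, N m; "width": finger opening in m.
Only numpy, scipy, OpenCV 4.12 (cv2) and the standard library are available. Lean on these libraries where they do the work, as an engineer would, in place of code of your own. Each camera call takes 0.05 s, during which the arm holds its last target.

## Working session

There is one attempt and no reset: what is moved stays moved. The work goes in short steps, Python scripts to look and compute and a tool call to move; the robot and the scene stay as the last step left them, time stands still between calls to the robot, and variables do not carry over. Pictures are saved under pics/ and viewed, and the job is handed in when it is done.

Besides the shell and the picture viewer there is one more tool, called after "Call:" by a JSON object that holds its "op" and its "data", one argument or row to a line. move_arm: Moves the arm, as the interface text tells. Shift numbers are shares of 40 mm and turn numbers shares of 0.1 rad, none past 1 either way. Its arguments: {"type":"object","properties":{"motion":{"type":"array","items":{"type":"array","items":{"type":"array","items":{"type":"number"}}}}},"required":["motion"]}

```bash
mkdir -p pics; ls
python3 - <<'E'
from cell import telemetry, imaging, ticket, r
import cv2,numpy as np
print(telemetry.state()); print(r.nose_length)
for n in("top","side"):
    f=imaging.grab_frame(n); np.savez(f"pics/{n}0.npz",**f)
    cv2.imwrite(f"pics/{n}0.png",f["image"][:,:,::-1]); print(f["mtx"],f["pose"],[k for k in f])
E
```

```text
pics
{'time_s': 0.0, 'joint_pos': array([1.05922264e+00, 4.87196208e-02, 9.75868786e-02, 1.62197287e+00,
       1.73210910e-05, 1.44299840e+00]), 'dq': array([ 0.00107063,  0.0004385 , -0.00041081, -0.00160083,  0.00235621,
       -0.00079728]), 'joint_efforts': array([ 7.98871060e-04, -3.38782132e+01,  3.20014715e+01,  2.02705467e-02,
       -1.40922401e-05, -2.99175554e-05]), 'tcp_pos': array([0.19630998, 0.48632914, 0.25512777]), 'tcp_rot': array([-0.598999  , -3.08320128,  0.00343427]), 'ft_force': array([-1.10061033,  0.29415992, -0.11538213]), 'ft_torque': array([ 0.00948138, -0.03146045,  0.00328277]), 'width': 0.08562105963236435}
0.025
[[523.29339642   0.         277.92439371]
 [  0.         523.29339642 209.63948682]
 [  0.           0.           1.        ]] [[-0.02264767  0.99611871 -0.08505639  0.36171662]
 [-0.99966462 -0.02363253 -0.01058984 -0.00315074]
 [-0.01255884  0.08478803  0.99631986  1.54628826]
 [ 0.          0.          0.          1.        ]] ['image', 'depth', 'mtx', 'pose']
[[387.91138857   0.         280.41835233]
 [  0.         387.91138857 209.99414103]
 [  0.           0.           1.        ]] [[ 0.76500094  0.38046369 -0.5196354  -0.12479627]
 [-0.64402648  0.44959515 -0.61894595 -0.76153166]
 [-0.0018609   0.80815319  0.5889694   0.73943903]
 [ 0.          0.          0.          1.        ]] ['image', 'depth', 'mtx', 'pose']
```

View pics/top0.png

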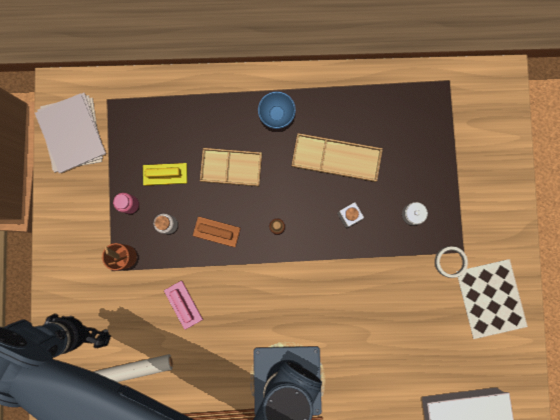

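View pics/side0.png

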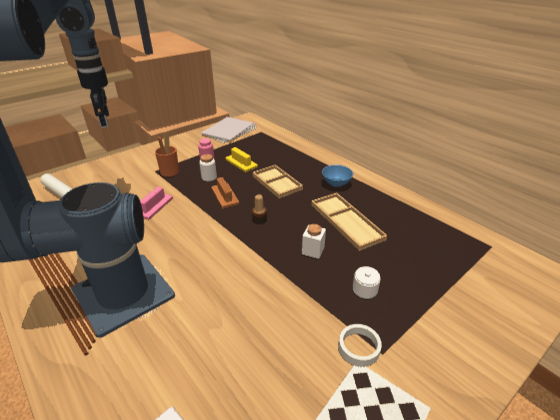

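```bash
cat > h.py <<'E'
import numpy as np,cv2
def load(n): 
    d=np.load(n); return {k:d[k] for k in d}
def plane(f,uv,z):
    uv=np.atleast_2d(uv).astype(float); K=f["mtx"];P=f["pose"]
    d=np.c_[(uv[:,0]-K[0,2])/K[0,0],-(uv[:,1]-K[1,2])/K[1,1],-np.ones(len(uv))]@P[:3,:3].T
    o=P[:3,3]; return o+d*((z-o[2])/d[:,2])[:,None]
def cloud(f):
    K=f["mtx"];P=f["pose"];D=f["depth"];v,u=np.indices(D.shape)
    p=np.stack([(u-K[0,2])/K[0,0]*D,-(v-K[1,2])/K[1,1]*D,-D],-1)@P[:3,:3].T+P[:3,3]
    p[D==0]=np.nan; return p
def proj(f,X):
    K=f["mtx"];P=f["pose"];c=(np.atleast_2d(X)-P[:3,3])@P[:3,:3]
    return np.c_[K[0,0]*c[:,0]/-c[:,2]+K[0,2],K[1,1]*-c[:,1]/-c[:,2]+K[1,2]]
E
python3 - <<'E'
import cv2
im=cv2.imread("pics/top0.png")
cv2.imwrite("pics/crop0.png",cv2.resize(im[120:260,100:300],None,fx=4,fy=4,interpolation=2))
cv2.imwrite("pics/crop1.png",cv2.resize(im[80:240,260:460],None,fx=3.7,fy=3.7,interpolation=2))
from h import *
f=load("pics/top0.npz");p=cloud(f)
for u,v in [(300,240),(135,180),(440,180),(400,100),(165,223),(351,214),(416,213),(277,226),(216,232),(230,167),(350,160)]:
    print(u,v,p[v,u].round(4))
E
```

```text
300 240 [ 0.4024 -0.0499 -0.0024]
135 180 [ 0.5932  0.4393 -0.0025]
440 180 [ 0.571  -0.4706 -0.0029]
400 100 [ 0.8154 -0.361   0.0028]
165 223 [0.4567 0.3309 0.0806]
351 214 [ 0.4696 -0.192   0.0821]
416 213 [ 0.47   -0.3801  0.0561]
277 226 [0.4406 0.016  0.0857]
216 232 [0.4295 0.1916 0.049 ]
230 167 [0.6238 0.1529 0.0072]
350 160 [ 0.6359 -0.2041  0.0079]
```

View pics/crop0.png

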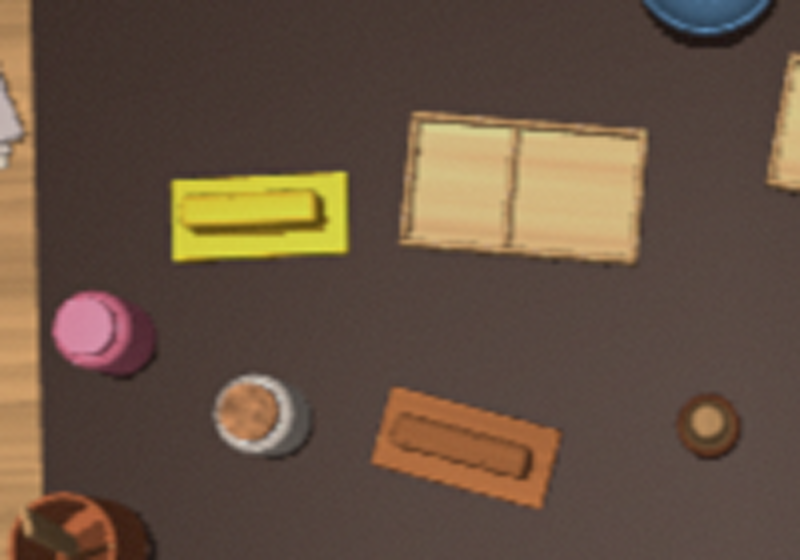

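View pics/crop1.png

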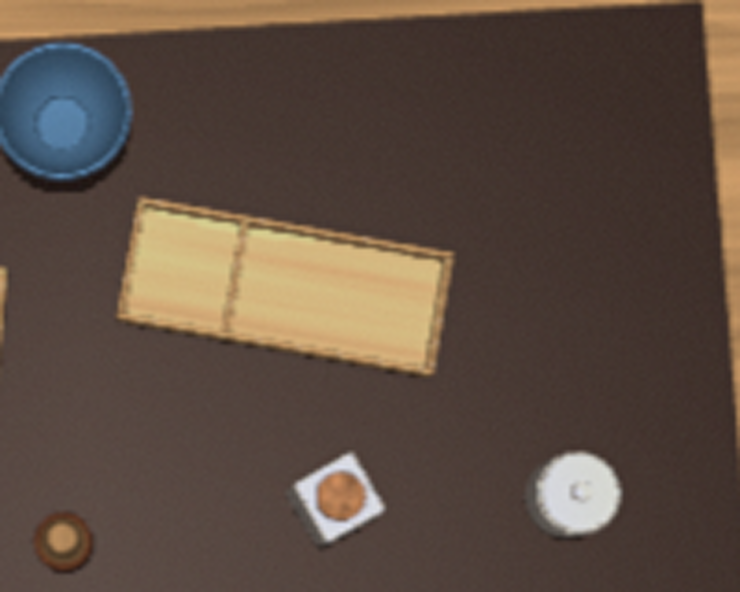

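```bash
cat > meas.py <<'E'
from h import *
import sys
f=load(sys.argv[1] if len(sys.argv)>1 else "pics/top0.npz"); im=f["image"][:,:,::-1].copy(); hsv=cv2.cvtColor(im,cv2.COLOR_BGR2HSV); p=cloud(f); Z=p[...,2]
def blob(mask,x0,y0,x1,y1):
    m=np.zeros_like(mask,np.uint8); m[y0:y1,x0:x1]=mask[y0:y1,x0:x1]
    cs,_=cv2.findContours(m,cv2.RETR_EXTERNAL,cv2.CHAIN_APPROX_NONE); return max(cs,key=cv2.contourArea)
def rect(name,c,z):
    pts=plane(f,c[:,0,:],z)[:,:2]; (cx,cy),(a,b),t=cv2.minAreaRect((pts*1000).astype(np.float32))
    print(name,"centre",round(cx,1),round(cy,1),"size",round(a,1),round(b,1),"ang",round(t,2))
def circ(name,c,z):
    pts=plane(f,c[:,0,:],z)[:,:2]; (e,ax,t)=cv2.fitEllipse((pts*1000).astype(np.float32)); print(name,"centre",np.round(e,1),"axes",np.round(ax,1), "px",c.mean(0).round(1))
H,S,V=cv2.split(hsv)
wood=(V>130)&(S>60)
rect("short",blob(wood|(V>100),195,142,270,192),.018)
rect("long",blob(wood|(V>100),288,128,390,188),.018)
rect("blockbase",blob((H<16)&(S>120)&(V>80),188,210,245,250),.012)
rect("ridge",blob(Z>.035,188,210,245,250),.05)
rect("base+",blob(Z>.006,188,210,245,250),.012)
circ("cork",blob(Z>.078,145,205,185,240),.085)
circ("jarbody",blob((V>90),145,205,185,240),.066)
circ("pinkcork",blob((Z>.078),108,190,140,218),.085)
circ("pot",blob(Z>.040,400,198,432,228),.051)
circ("potcol",blob(V>140,400,198,432,228),.051)
circ("brushtop",blob(Z>.075,265,215,290,240),.088)
circ("brushcol",blob(V>70,265,215,290,240),.038)
circ("sqcork",blob(Z>.078,340,202,364,226),.083)
circ("bowl",blob(Z>.03,255,90,300,132),.045)
circ("cup",blob(Z>.08,100,240,140,275),.09)
circ("tape",blob(Z>.015,432,245,470,280),.025)
E
python3 meas.py
```

```text
short centre 623.8 150.6 size 177.6 101.9 ang 83.93
long centre 644.5 -163.6 size 257.4 102.4 ang 78.19
blockbase centre 432.8 196.2 size 131.1 60.7 ang 73.63
ridge centre 433.1 196.7 size 99.6 23.9 ang 73.68
base+ centre 432.1 197.9 size 131.4 62.5 ang 73.77
cork centre [458.4 340.5] axes [38.8 40.2] px [[161.4 222.4]]
jarbody centre [457.2 339.3] axes [55.5 59.1] px [[163.4 223.5]]
pinkcork centre [521.2 455. ] axes [39.6 40.1] px [[120.7 201.2]]
pot centre [ 471.5 -379.3] axes [60.9 61.1] px [[415.  212.6]]
potcol centre [ 471.  -381.1] axes [59.2 61.4] px [[415.8 212.8]]
brushtop centre [443.6  18.9] axes [22.8 24.1] px [[276. 225.]]
brushcol centre [440.4  16.7] axes [82.  82.1] px [[277. 227.]]
sqcork centre [ 471.3 -193. ] axes [34.2 35.2] px [[351.5 213.4]]
bowl centre [784.7  12.3] axes [105.9 106.1] px [[275.9 109.4]]
cup centre [367.1 468.8] axes [73.2 74.4] px [[114.8 255.9]]
tape centre [ 330.  -482.1] axes [87.1 88.7] px [[450.8 261.4]]
```

Run:
```python
from h import *
f=load("pics/side0.npz"); im=f["image"][:,:,::-1].copy()
im=cv2.resize(im,None,fx=2,fy=2,interpolation=2)
def box(c,yaw,a,b,z,col=(0,0,255)):
    t=np.radians(yaw);ex=np.array([np.cos(t),np.sin(t)]);ey=np.array([-ex[1],ex[0]])
    P=[np.r_[np.array(c)+sx*a/2*ex+sy*b/2*ey,z] for sx,sy in((-1,-1),(1,-1),(1,1),(-1,1))]
    cv2.polylines(im,[(proj(f,np.array(P)/1000)*2+.5).round().astype(int)],True,col,1)
def cir(c,d,z):
    t=np.linspace(0,6.28,40); P=np.c_[c[0]+d/2*np.cos(t),c[1]+d/2*np.sin(t),0*t+z]/1000
    cv2.polylines(im,[(proj(f,P)*2+.5).round().astype(int)],True,(255,0,255),1)
box((623.8,150.6),-6.07,100,175,18);box((644.5,-163.6),-11.81,100,255,18)
box((432.8,196.4),-16.35,60,130,12);box((432.8,196.4),-16.35,24,100,50)
for c,ds in (((458,340),((56,0),(42,85))),((471,-380.5),((64,0),(64,46))),((443.3,18.7),((26,84),(44,0)))):
    for d,z in ds: cir(c,d,z)
cv2.imwrite("pics/sov.png",im[240:620,360:860]); cv2.imwrite("pics/sov.png",cv2.resize(im[260:620,380:860],(800,600)))
```

```text
(no output)
```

View pics/sov.png

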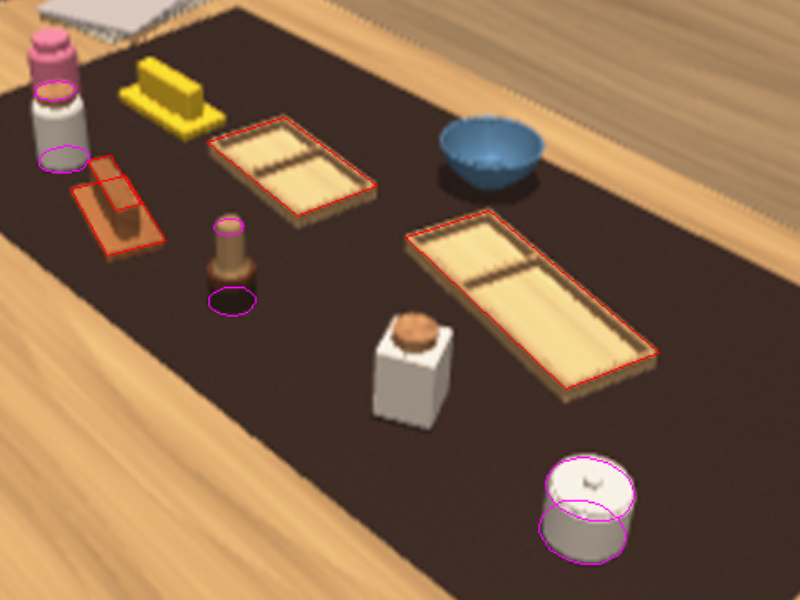

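Call:
{"op": "move_arm", "data": {
  "motion": [
    [[0.5, -0.6, 0, 0, 0, -0.95, 0], [0.5, -0.6, 0, 0, 0, -0.95, 0], [0.5, -0.6, 0, 0, 0, -0.95, 0], [0.5, -0.6, 0, 0, 0, -0.95, 0], [0.5, -0.6, 0, 0, 0, -0.95, 0], [0.5, -0.6, 0, 0, 0, -0.95, 0], [0.5, -0.6, 0, 0, 0, -0.95, 0], [0.5, -0.6, 0, 0, 0, -0.95, 0]]
  ]
}}

```text
time_s: 0.9
tcp_pos: [0.357, 0.2936, 0.2557]
tcp_rot: [-1.705, -2.638, 0.001]
ft_force: [0.9, 0.2, 0.5]
width: 0.0857
```

```bash
cat > go.py <<'E'
# usage: go.py x y z(mm) jawdeg : prints remaining move in full-scale units
import sys,numpy as np
from cell import telemetry
from scipy.spatial.transform import Rotation as R
s=telemetry.state(); M=R.from_rotvec(s["tcp_rot"]).as_matrix()
j=np.degrees(np.arctan2(M[1,1],M[0,1])); p=s["tcp_pos"]*1000
print("t",round(s["time_s"],2),"tcp",p.round(1),"jaw",round(j,2),"zax",M[:,2].round(3),"w",round(s["width"]*1000,1),"F",s["ft_force"].round(1),"q",s["joint_pos"].round(2))
if len(sys.argv)>4:
    t=np.array(list(map(float,sys.argv[1:4]))); dj=(float(sys.argv[4])-j+90)%180-90
    print("need",((t-p)/40).round(3),"turn",round(np.radians(dj)/.1,3), "uprightfix",(np.cross(M[:,2],[0,0,-1])/.1).round(3))
E
python3 go.py 432.8 196.4 140 -16.35
```

```text
t 0.9 tcp [357.  293.6 255.7] jaw 24.24 zax [-0.001 -0.    -1.   ] w 85.7 F [0.9 0.2 0.5] q [ 0.54 -0.11 -0.06  1.63  0.    1.69]
need [ 1.895 -2.43  -2.894] turn -7.085 uprightfix [ 0.005 -0.008  0.   ]
```

Call:
{"op": "move_arm", "data": {
  "motion": [
    [[0.237, -0.304, -0.36, 0, 0, -0.886, 0], [0.237, -0.304, -0.36, 0, 0, -0.886, 0], [0.237, -0.304, -0.36, 0, 0, -0.886, 0], [0.237, -0.304, -0.36, 0, 0, -0.886, 0], [0.237, -0.304, -0.36, 0, 0, -0.886, 0], [0.237, -0.304, -0.36, 0, 0, -0.886, 0], [0.237, -0.304, -0.36, 0, 0, -0.886, 0], [0.237, -0.304, -0.36, 0, 0, -0.886, 0]]
  ]
}}

```text
time_s: 1.7
tcp_pos: [0.4323, 0.1969, 0.1399]
tcp_rot: [-2.514, -1.883, 0.002]
ft_force: [0.2, 0.6, -0.0]
width: 0.0854
```

```bash
python3 go.py 432.8 196.4 42 -16.35
```

```text
t 1.7 tcp [432.3 196.9 139.9] jaw -16.36 zax [-0.001 -0.    -1.   ] w 85.4 F [ 0.2  0.6 -0. ] q [ 0.29 -0.08 -0.25  1.39  0.    2.14]
need [ 0.012 -0.011 -2.447] turn 0.001 uprightfix [ 0.003 -0.011  0.   ]
```

Call:
{"op": "move_arm", "data": {
  "motion": [
    [[0.012, -0.011, -0.4, 0, 0, 0, 0], [0, 0, -0.4, 0, 0, 0, 0], [0, 0, -0.4, 0, 0, 0, 0], [0, 0, -0.4, 0, 0, 0, 0], [0, 0, -0.4, 0, 0, 0, 0], [0, 0, -0.25, 0, 0, 0, 0], [0, 0, -0.2, 0, 0, 0, 0], [0, 0, 0, 0, 0, 0, 0]]
  ]
}}

```text
time_s: 2.5
tcp_pos: [0.4319, 0.1968, 0.0418]
tcp_rot: [-2.511, -1.887, 0.004]
ft_force: [-0.8, 0.6, -0.5]
width: 0.0855
```

Call:
{"op": "move_arm", "data": {
  "motion": [
    [[0, 0, 0, 0, 0, 0, 0.5], [0, 0, 0, 0, 0, 0, 1], [0, 0, 0, 0, 0, 0, 1], [0, 0, 0, 0, 0, 0, 1], [0, 0, 0, 0, 0, 0, 1], [0, 0, 0, 0, 0, 0, 1], [0, 0, 0, 0, 0, 0, 1], [0, 0, 0, 0, 0, 0, 1]]
  ]
}}

```text
time_s: 3.3
tcp_pos: [0.4336, 0.1973, 0.0438]
tcp_rot: [2.511, 1.887, 0.002]
ft_force: [0.6, 0.5, 4.3]
width: 0.0233
```

```bash
python3 go.py 432.8 196.4 42 -16.35
```

```text
t 3.3 tcp [433.6 197.3  43.8] jaw -16.15 zax [ 0.002  0.    -1.   ] w 23.3 F [0.6 0.5 4.3] q [ 0.29 -0.01 -0.39  1.19 -0.    2.14]
need [-0.021 -0.022 -0.046] turn -0.035 uprightfix [-0.004  0.016  0.   ]
```

Call:
{"op": "move_arm", "data": {
  "motion": [
    [[0, 0, 0.1, 0, 0, 0, 1], [0, 0, 0.2, 0, 0, 0, 1], [0, 0, 0.4, 0, 0, 0, 1], [0, 0, 0.5, 0, 0, 0, 1], [0, 0, 0.5, 0, 0, 0, 1], [0, 0, 0.5, 0, 0, 0, 1], [0, 0, 0.5, 0, 0, 0, 1], [0, 0, 0.3, 0, 0, 0, 1]]
  ]
}}

```text
time_s: 4.1
tcp_pos: [0.4331, 0.1972, 0.1647]
tcp_rot: [2.511, 1.887, 0.002]
ft_force: [-0.4, 0.5, -0.9]
width: 0.0233
```

```bash
python3 go.py 635.8 -205.2 160 -11.81
python3 - <<'E'
from cell import imaging
import cv2,numpy as np
f=imaging.grab_frame("side"); np.savez("pics/side1.npz",**f); cv2.imwrite("pics/s1.png",cv2.resize(f["image"][80:280,120:400,::-1],None,fx=2.8,fy=2.8))
E
```

```text
t 4.1 tcp [433.1 197.2 164.7] jaw -16.14 zax [ 0.001  0.    -1.   ] w 23.3 F [-0.4  0.5 -0.9] q [ 0.29 -0.08 -0.21  1.44  0.    2.14]
need [  5.067 -10.06   -0.117] turn 0.756 uprightfix [-0.004  0.011  0.   ]
```

View pics/s1.png

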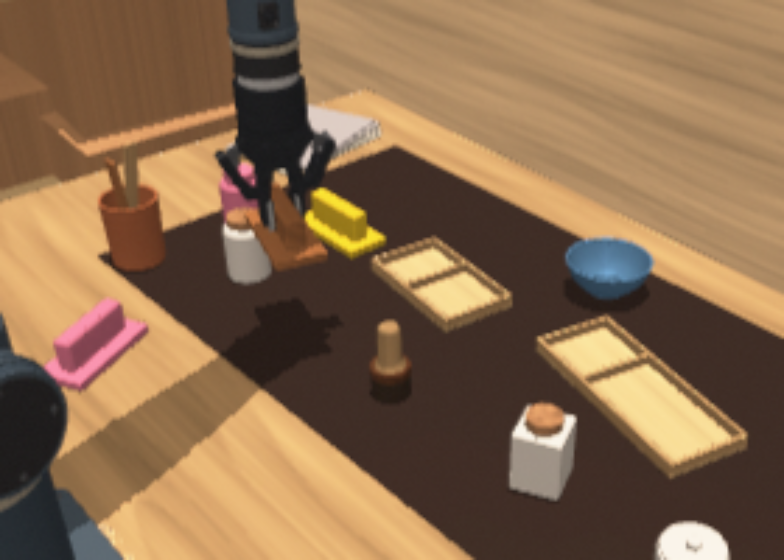

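Call:
{"op": "move_arm", "data": {
  "motion": [
    [[0.3, -0.5, 0, 0, 0, 0.05, 1], [0.32, -0.65, 0, 0, 0, 0.05, 1], [0.32, -0.65, 0, 0, 0, 0.05, 1], [0.32, -0.65, 0, 0, 0, 0.05, 1], [0.32, -0.65, 0, 0, 0, 0.05, 1], [0.32, -0.65, 0, 0, 0, 0.05, 1], [0.32, -0.65, 0, 0, 0, 0.05, 1], [0.32, -0.65, 0, 0, 0, 0.05, 1]]
  ]
}}

```text
time_s: 4.95
tcp_pos: [0.5342, -0.006, 0.1618]
tcp_rot: [-2.472, -1.936, 0.002]
ft_force: [-0.3, -0.1, -2.1]
width: 0.0231
```

Call:
{"op": "move_arm", "data": {
  "motion": [
    [[0.32, -0.65, 0, 0, 0, 0.05, 1], [0.32, -0.65, 0, 0, 0, 0.05, 1], [0.32, -0.65, 0, 0, 0, 0.05, 1], [0.32, -0.65, 0, 0, 0, 0.05, 1], [0.32, -0.65, 0, 0, 0, 0.05, 1], [0.32, -0.65, 0, 0, 0, 0.05, 1], [0.32, -0.65, 0, 0, 0, 0.05, 1], [0.25, -0.4, 0, 0, 0, 0, 1]]
  ]
}}

```text
time_s: 5.75
tcp_pos: [0.6339, -0.2048, 0.1612]
tcp_rot: [-2.439, -1.977, 0.003]
ft_force: [0.2, -0.2, -2.0]
width: 0.0232
```

```bash
python3 go.py 635.8 -205.2 62 -11.81
```

```text
t 5.75 tcp [ 633.9 -204.8  161.2] jaw -11.93 zax [-0.002  0.    -1.   ] w 23.2 F [ 0.2 -0.2 -2. ] q [-0.41  0.42  0.35  1.5  -0.    1.37]
need [ 0.047 -0.01  -2.479] turn 0.021 uprightfix [-0.004 -0.024 -0.   ]
```

Call:
{"op": "move_arm", "data": {
  "motion": [
    [[0.047, -0.01, -0.4, 0, 0, 0.02, 1], [0, 0, -0.5, 0, 0, 0, 1], [0, 0, -0.5, 0, 0, 0, 1], [0, 0, -0.5, 0, 0, 0, 1], [0, 0, -0.4, 0, 0, 0, 1], [0, 0, -0.15, 0, 0, 0, 1], [0, 0, 0, 0, 0, 0, 1]]
  ]
}}

```text
time_s: 6.45
tcp_pos: [0.6346, -0.2022, 0.0629]
tcp_rot: [-2.434, -1.981, 0.003]
ft_force: [0.3, 0.5, -2.1]
width: 0.0232
```

```bash
python3 go.py 635.8 -205.2 49 -11.81
python3 - <<'E'
from cell import imaging
import cv2,numpy as np
f=imaging.grab_frame("side"); cv2.imwrite("pics/s2.png",cv2.resize(f["image"][120:290,250:450,::-1],None,fx=3.5,fy=3.5,interpolation=2))
E
```

```text
t 6.45 tcp [ 634.6 -202.2   62.9] jaw -11.71 zax [-0.004  0.002 -1.   ] w 23.2 F [ 0.3  0.5 -2.1] q [-0.41  0.46  0.2   1.32  0.    1.37]
need [ 0.031 -0.074 -0.347] turn -0.018 uprightfix [-0.017 -0.037 -0.   ]
```

View pics/s2.png

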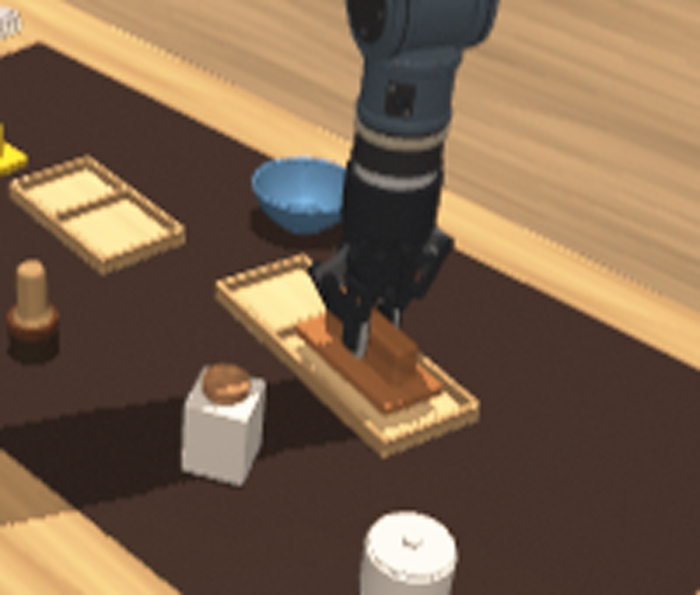

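Call:
{"op": "move_arm", "data": {
  "motion": [
    [[0.03, -0.074, -0.1, 0, 0, 0, 1], [0, 0, -0.1, 0, 0, 0, 1], [0, 0, -0.05, 0, 0, 0, 1], [0, 0, -0.03, 0, 0, 0, 1], [0, 0, -0.03, 0, 0, 0, 1], [0, 0, 0, 0, 0, 0, 1]]
  ]
}}

```text
time_s: 7.1
tcp_pos: [0.6371, -0.2062, 0.0525]
tcp_rot: [-2.437, -1.983, 0.0]
ft_force: [0.2, -0.7, -2.4]
width: 0.0232
```

```bash
python3 go.py 635.8 -205.2 48 -11.81
```

```text
t 7.1 tcp [ 637.1 -206.2   52.5] jaw -11.73 zax [-0.  0. -1.] w 23.2 F [ 0.2 -0.7 -2.4] q [-0.41  0.47  0.19  1.3   0.    1.36]
need [-0.033  0.026 -0.114] turn -0.013 uprightfix [-0.001 -0.003 -0.   ]
```

Call:
{"op": "move_arm", "data": {
  "motion": [
    [[0, 0, -0.04, 0, 0, 0, 1], [0, 0, -0.03, 0, 0, 0, 1], [0, 0, -0.02, 0, 0, 0, 1], [0, 0, 0, 0, 0, 0, 1]]
  ]
}}

```text
time_s: 7.5
tcp_pos: [0.6372, -0.2063, 0.0491]
tcp_rot: [-2.437, -1.983, 0.0]
ft_force: [-0.3, 0.2, -1.8]
width: 0.0232
```

Call:
{"op": "move_arm", "data": {
  "motion": [
    [[0, 0, -0.02, 0, 0, 0, 1], [0, 0, -0.02, 0, 0, 0, 1], [0, 0, 0, 0, 0, 0, 1]]
  ]
}}

```text
time_s: 7.8
tcp_pos: [0.6373, -0.2063, 0.0489]
tcp_rot: [2.436, 1.982, 0.0]
ft_force: [-2.9, 1.4, 5.7]
width: 0.0233
```

Call:
{"op": "move_arm", "data": {
  "motion": [
    [[0, 0, 0, 0, 0, 0, 0.65], [0, 0, 0, 0, 0, 0, 0.55], [0, 0, 0, 0, 0, 0, 0.45], [0, 0, 0, 0, 0, 0, 0.35], [0, 0, 0, 0, 0, 0, 0.35], [0, 0, 0.15, 0, 0, 0, 0.35], [0, 0, 0.4, 0, 0, 0, 0.35], [0, 0, 0.5, 0, 0, 0, 0.3]]
  ]
}}

```text
time_s: 8.6
tcp_pos: [0.6366, -0.2061, 0.09]
tcp_rot: [-2.436, -1.982, 0.001]
ft_force: [0.9, -0.2, -0.2]
width: 0.0599
```

Call:
{"op": "move_arm", "data": {
  "motion": [
    [[0, 0, 0.8, 0, 0, 0, 0], [0, 0, 0.8, 0, 0, 0, 0], [0, 0, 0.5, 0, 0, 0, 0]]
  ]
}}

```text
time_s: 8.9
tcp_pos: [0.6385, -0.2068, 0.1789]
tcp_rot: [2.432, 1.979, 0.005]
ft_force: [1.2, 0.4, 0.1]
width: 0.0859
```

```bash
python3 go.py 458 340 170 -11.81
cat > snap.py <<'E'
import sys
from cell import imaging
import cv2,numpy as np
n=sys.argv[1]
for c in ("top","side"):
    f=imaging.grab_frame(c); np.savez(f"pics/{c}_{n}.npz",**f); cv2.imwrite(f"pics/{c}_{n}.png",f["image"][:,:,::-1])
E
python3 snap.py a; python3 -c "
import cv2
a=cv2.imread('pics/side_a.png')[120:290,250:450]
cv2.imwrite('pics/v3.png',cv2.resize(a,None,fx=3.5,fy=3.5))"
```

```text
t 8.9 tcp [ 638.5 -206.8  178.9] jaw -11.73 zax [ 0.006 -0.003 -1.   ] w 85.9 F [1.2 0.4 0.1] q [-0.41  0.43  0.39  1.53  0.    1.36]
need [-4.513 13.671 -0.222] turn -0.014 uprightfix [0.025 0.058 0.   ]
```

View pics/v3.png

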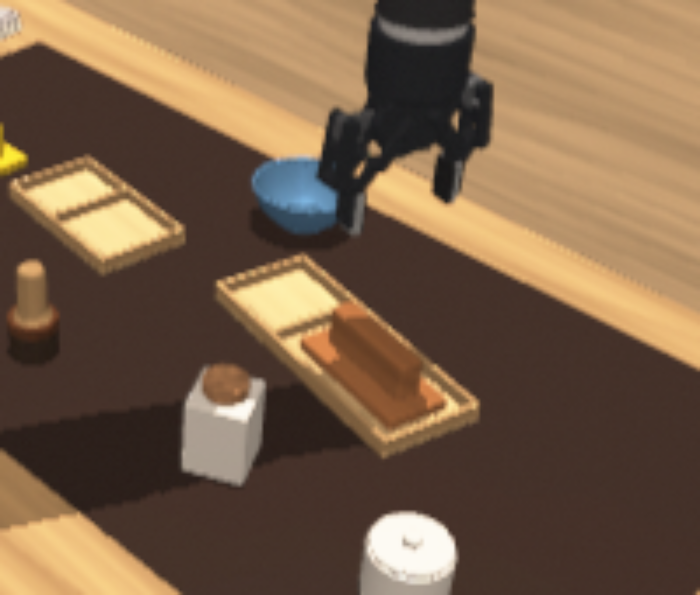

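Call:
{"op": "move_arm", "data": {
  "motion": [
    [[-0.28, 0.7, 0, 0, 0, 0, 0], [-0.28, 0.87, 0, 0, 0, 0, 0], [-0.28, 0.87, 0, 0, 0, 0, 0], [-0.28, 0.87, 0, 0, 0, 0, 0], [-0.28, 0.87, 0, 0, 0, 0, 0], [-0.28, 0.87, 0, 0, 0, 0, 0], [-0.28, 0.87, 0, 0, 0, 0, 0], [-0.28, 0.87, 0, 0, 0, 0, 0]]
  ]
}}

```text
time_s: 9.8
tcp_pos: [0.5465, 0.0667, 0.1729]
tcp_rot: [-2.437, -1.982, 0.001]
ft_force: [0.1, 0.3, 0.3]
width: 0.0856
```

Call:
{"op": "move_arm", "data": {
  "motion": [
    [[-0.28, 0.87, 0, 0, 0, 0, 0], [-0.28, 0.87, 0, 0, 0, 0, 0], [-0.28, 0.87, 0, 0, 0, 0, 0], [-0.28, 0.87, 0, 0, 0, 0, 0], [-0.28, 0.87, 0, 0, 0, 0, 0], [-0.28, 0.87, 0, 0, 0, 0, 0], [-0.28, 0.87, 0, 0, 0, 0, 0], [-0.28, 0.7, 0, 0, 0, 0, 0]]
  ]
}}

```text
time_s: 10.6
tcp_pos: [0.4568, 0.3385, 0.1729]
tcp_rot: [-2.436, -1.984, 0.001]
ft_force: [-0.4, -0.2, 0.8]
width: 0.0857
```

```bash
python3 go.py 458 340 51 -11.81
```

```text
t 10.6 tcp [456.8 338.5 172.9] jaw -11.68 zax [-0.001 -0.    -1.   ] w 85.7 F [-0.4 -0.2  0.8] q [0.52 0.16 0.05 1.47 0.   2.29]
need [ 0.029  0.037 -3.047] turn -0.022 uprightfix [ 0.001 -0.008  0.   ]
```

Call:
{"op": "move_arm", "data": {
  "motion": [
    [[0.029, 0.037, -0.5, 0, 0, 0, 0], [0, 0, -0.6, 0, 0, 0, 0], [0, 0, -0.6, 0, 0, 0, 0], [0, 0, -0.6, 0, 0, 0, 0], [0, 0, -0.4, 0, 0, 0, 0], [0, 0, -0.3, 0, 0, 0, 0], [0, 0, -0.15, 0, 0, 0, 0], [0, 0, 0, 0, 0, 0, 0]]
  ]
}}

```text
time_s: 11.4
tcp_pos: [0.4585, 0.338, 0.0466]
tcp_rot: [-2.437, -1.983, 0.003]
ft_force: [0.2, -0.2, 0.3]
width: 0.0853
```

Call:
{"op": "move_arm", "data": {
  "motion": [
    [[0, 0, 0, 0, 0, 0, 0.2], [0, 0, 0, 0, 0, 0, 0.3], [0, 0, 0, 0, 0, 0, 0.4], [0, 0, 0, 0, 0, 0, 1], [0, 0, 0, 0, 0, 0, 1], [0, 0, 0, 0, 0, 0, 1], [0, 0, 0, 0, 0, 0, 1]]
  ]
}}

```text
time_s: 12.1
tcp_pos: [0.4601, 0.339, 0.0491]
tcp_rot: [2.437, 1.983, 0.005]
ft_force: [0.4, 0.7, 6.4]
width: 0.0547
```

```bash
python3 go.py 458 340 51 -11.81
```

```text
t 12.1 tcp [460.1 339.   49.1] jaw -11.74 zax [ 0.002  0.002 -1.   ] w 54.7 F [0.4 0.7 6.4] q [ 0.52  0.22 -0.13  1.22  0.    2.29]
need [-0.053  0.024  0.048] turn -0.013 uprightfix [-0.016  0.024  0.   ]
```

Call:
{"op": "move_arm", "data": {
  "motion": [
    [[0, 0, 0.1, 0, 0, 0, 1], [0, 0, 0.3, 0, 0, 0, 1], [0, 0, 0.5, 0, 0, 0, 1], [0, 0, 0.6, 0, 0, 0, 1], [0, 0, 0.6, 0, 0, 0, 1], [0, 0, 0.5, 0, 0, 0, 1], [0, 0, 0.2, 0, 0, 0, 1], [0, 0, 0, 0, 0, 0, 1]]
  ]
}}

```text
time_s: 12.9
tcp_pos: [0.4598, 0.3387, 0.1609]
tcp_rot: [2.437, 1.982, 0.004]
ft_force: [-0.1, 0.6, -3.2]
width: 0.0545
```

```bash
python3 go.py 661.4 -82.8 160 -11.81
```

```text
t 12.9 tcp [459.8 338.7 160.9] jaw -11.74 zax [ 0.002  0.001 -1.   ] w 54.5 F [-0.1  0.6 -3.2] q [ 0.52  0.16  0.04  1.44 -0.    2.29]
need [  5.039 -10.539  -0.023] turn -0.013 uprightfix [-0.011  0.022  0.   ]
```

Call:
{"op": "move_arm", "data": {
  "motion": [
    [[0.25, -0.5, 0, 0, 0, 0, 1], [0.32, -0.67, 0, 0, 0, 0, 1], [0.32, -0.67, 0, 0, 0, 0, 1], [0.32, -0.67, 0, 0, 0, 0, 1], [0.32, -0.67, 0, 0, 0, 0, 1], [0.32, -0.67, 0, 0, 0, 0, 1], [0.32, -0.67, 0, 0, 0, 0, 1], [0.32, -0.67, 0, 0, 0, 0, 1]]
  ]
}}

```text
time_s: 13.7
tcp_pos: [0.5579, 0.1295, 0.1572]
tcp_rot: [-2.435, -1.981, 0.005]
ft_force: [0.2, 0.3, -2.6]
width: 0.0547
```

Call:
{"op": "move_arm", "data": {
  "motion": [
    [[0.32, -0.67, 0, 0, 0, 0, 1], [0.32, -0.67, 0, 0, 0, 0, 1], [0.32, -0.67, 0, 0, 0, 0, 1], [0.32, -0.67, 0, 0, 0, 0, 1], [0.32, -0.67, 0, 0, 0, 0, 1], [0.32, -0.67, 0, 0, 0, 0, 1], [0.32, -0.67, 0, 0, 0, 0, 1], [0.31, -0.67, 0, 0, 0, 0, 1]]
  ]
}}

```text
time_s: 14.5
tcp_pos: [0.66, -0.0845, 0.1568]
tcp_rot: [-2.434, -1.981, 0.004]
ft_force: [0.7, 0.9, -1.5]
width: 0.0546
```

```bash
python3 go.py 661.4 -82.8 66 -11.81; python3 snap.py b;  python3 -c "
import cv2
a=cv2.imread('pics/side_b.png')[100:270,250:450]
cv2.imwrite('pics/v4.png',cv2.resize(a,None,fx=3.5,fy=3.5))"
```

```text
t 14.5 tcp [660.  -84.5 156.8] jaw -11.74 zax [-0.004  0.001 -1.   ] w 54.6 F [ 0.7  0.9 -1.5] q [-0.23  0.42  0.34  1.5   0.    1.55]
need [ 0.034  0.043 -2.271] turn -0.012 uprightfix [-0.009 -0.04  -0.   ]
```

View pics/v4.png

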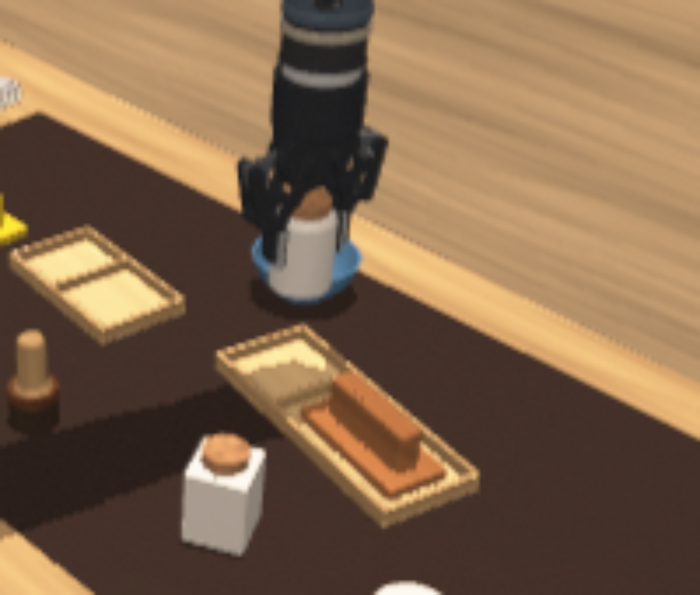

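Jar held upright. Descending, then easing down to contact.

Call:
{"op": "move_arm", "data": {
  "motion": [
    [[0.034, 0.043, -0.3, 0, 0, 0, 1], [0, 0, -0.5, 0, 0, 0, 1], [0, 0, -0.5, 0, 0, 0, 1], [0, 0, -0.5, 0, 0, 0, 1], [0, 0, -0.3, 0, 0, 0, 1], [0, 0, -0.15, 0, 0, 0, 1], [0, 0, -0.05, 0, 0, 0, 1], [0, 0, 0, 0, 0, 0, 1]]
  ]
}}

```text
time_s: 15.4
tcp_pos: [0.6623, -0.0816, 0.0678]
tcp_rot: [2.436, 1.983, 0.001]
ft_force: [1.2, -0.2, -2.0]
width: 0.0549
```

```bash
python3 go.py 661.4 -82.8 55 -11.81
```

```text
t 15.4 tcp [662.3 -81.6  67.8] jaw -11.71 zax [ 0.001 -0.    -1.   ] w 54.9 F [ 1.2 -0.2 -2. ] q [-0.22  0.45  0.2   1.32  0.    1.55]
need [-0.022 -0.03  -0.321] turn -0.017 uprightfix [0.001 0.005 0.   ]
```

Call:
{"op": "move_arm", "data": {
  "motion": [
    [[-0.02, -0.03, -0.1, 0, 0, 0, 1], [0, 0, -0.1, 0, 0, 0, 1], [0, 0, -0.05, 0, 0, 0, 1], [0, 0, -0.03, 0, 0, 0, 1], [0, 0, -0.02, 0, 0, 0, 1], [0, 0, 0, 0, 0, 0, 1]]
  ]
}}

```text
time_s: 16.0
tcp_pos: [0.6612, -0.0831, 0.0554]
tcp_rot: [-2.437, -1.983, 0.0]
ft_force: [0.2, -0.4, -2.9]
width: 0.055
```

Call:
{"op": "move_arm", "data": {
  "motion": [
    [[0, 0, -0.02, 0, 0, 0, 1], [0, 0, -0.01, 0, 0, 0, 1], [0, 0, 0, 0, 0, 0, 1]]
  ]
}}

```text
time_s: 16.3
tcp_pos: [0.6613, -0.0831, 0.0543]
tcp_rot: [-2.437, -1.983, 0.0]
ft_force: [0.1, 0.4, -2.0]
width: 0.0548
```

Call:
{"op": "move_arm", "data": {
  "motion": [
    [[0, 0, -0.02, 0, 0, 0, 1], [0, 0, -0.01, 0, 0, 0, 1], [0, 0, 0, 0, 0, 0, 1]]
  ]
}}

```text
time_s: 16.6
tcp_pos: [0.6614, -0.0831, 0.0542]
tcp_rot: [2.437, 1.983, 0.0]
ft_force: [-2.9, -0.1, 4.1]
width: 0.0549
```

Call:
{"op": "move_arm", "data": {
  "motion": [
    [[0, 0, 0, 0, 0, 0, 0.33], [0, 0, 0, 0, 0, 0, 0.26], [0, 0, 0, 0, 0, 0, 0.18], [0, 0, 0, 0, 0, 0, 0.1], [0, 0, 0, 0, 0, 0, 0.05], [0, 0, 0.2, 0, 0, 0, 0], [0, 0, 0.5, 0, 0, 0, 0], [0, 0, 0.5, 0, 0, 0, 0]]
  ]
}}

```text
time_s: 17.4
tcp_pos: [0.6609, -0.083, 0.1015]
tcp_rot: [-2.436, -1.982, 0.001]
ft_force: [0.4, 0.4, 0.9]
width: 0.0853
```

Call:
{"op": "move_arm", "data": {
  "motion": [
    [[0, 0, 0.7, 0, 0, 0, 0], [0, 0, 0.7, 0, 0, 0, 0], [0, 0, 0.5, 0, 0, 0, 0]]
  ]
}}

```text
time_s: 17.7
tcp_pos: [0.6621, -0.0833, 0.1804]
tcp_rot: [2.435, 1.981, 0.003]
ft_force: [0.2, -0.7, 0.1]
width: 0.0856
```

```bash
python3 go.py 471 -380.5 175 -6; python3 snap.py c;  python3 -c "
import cv2
a=cv2.imread('pics/side_c.png')[100:270,250:450]
cv2.imwrite('pics/v5.png',cv2.resize(a,None,fx=3.5,fy=3.5))"
```

```text
t 17.7 tcp [662.1 -83.3 180.4] jaw -11.73 zax [ 0.003 -0.001 -1.   ] w 85.6 F [ 0.2 -0.7  0.1] q [-0.23  0.42  0.39  1.53 -0.    1.55]
need [-4.777 -7.431 -0.135] turn 1.001 uprightfix [0.008 0.035 0.   ]
```

View pics/v5.png

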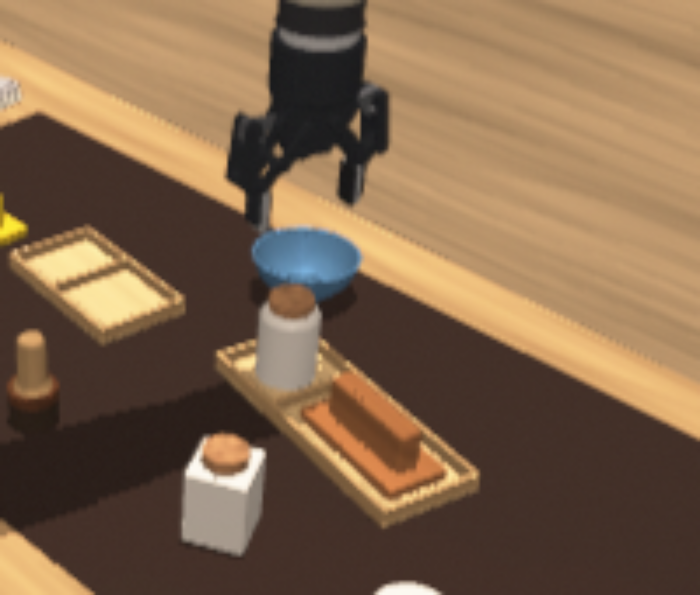

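Call:
{"op": "move_arm", "data": {
  "motion": [
    [[-0.4, -0.62, 0, 0, 0, 0.1, 0], [-0.4, -0.62, 0, 0, 0, 0.1, 0], [-0.4, -0.62, 0, 0, 0, 0.1, 0], [-0.4, -0.62, 0, 0, 0, 0.1, 0], [-0.4, -0.62, 0, 0, 0, 0.1, 0], [-0.4, -0.62, 0, 0, 0, 0.1, 0], [-0.4, -0.62, 0, 0, 0, 0.1, 0], [-0.4, -0.62, 0, 0, 0, 0.1, 0]]
  ]
}}

```text
time_s: 18.6
tcp_pos: [0.532, -0.282, 0.1756]
tcp_rot: [-2.354, -2.078, 0.001]
ft_force: [0.4, -0.5, 0.5]
width: 0.0857
```

Call:
{"op": "move_arm", "data": {
  "motion": [
    [[-0.4, -0.62, 0, 0, 0, 0.1, 0], [-0.4, -0.62, 0, 0, 0, 0.1, 0], [-0.4, -0.62, 0, 0, 0, 0, 0], [-0.36, -0.62, 0, 0, 0, 0, 0], [0, 0, 0, 0, 0, 0, 0]]
  ]
}}

```text
time_s: 19.1
tcp_pos: [0.4685, -0.3833, 0.1755]
tcp_rot: [-2.338, -2.096, 0.002]
ft_force: [0.4, 0.6, 0.3]
width: 0.0854
```

```bash
python3 go.py 472 -381 38 -6
```

```text
t 19.1 tcp [ 468.5 -383.3  175.5] jaw -6.27 zax [-0.002  0.    -1.   ] w 85.4 F [0.4 0.6 0.3] q [-0.8   0.26  0.17  1.49 -0.    0.88]
need [ 0.087  0.057 -3.437] turn 0.047 uprightfix [-0.001 -0.022 -0.   ]
```

Call:
{"op": "move_arm", "data": {
  "motion": [
    [[0.087, 0.057, -0.5, 0, 0, 0.05, 0], [0, 0, -0.6, 0, 0, 0, 0], [0, 0, -0.6, 0, 0, 0, 0], [0, 0, -0.6, 0, 0, 0, 0], [0, 0, -0.5, 0, 0, 0, 0], [0, 0, -0.4, 0, 0, 0, 0], [0, 0, -0.2, 0, 0, 0, 0], [0, 0, 0, 0, 0, 0, 0]]
  ]
}}

```text
time_s: 19.9
tcp_pos: [0.4734, -0.3766, 0.0388]
tcp_rot: [-2.325, -2.106, -0.0]
ft_force: [0.6, -0.2, 0.2]
width: 0.0853
```

Call:
{"op": "move_arm", "data": {
  "motion": [
    [[0, 0, 0, 0, 0, 0, 0.1], [0, 0, 0, 0, 0, 0, 0.2], [0, 0, 0, 0, 0, 0, 0.3], [0, 0, 0, 0, 0, 0, 1], [0, 0, 0, 0, 0, 0, 1], [0, 0, 0, 0, 0, 0, 1], [0, 0, 0, 0, 0, 0, 1]]
  ]
}}

```text
time_s: 20.6
tcp_pos: [0.4752, -0.3793, 0.0433]
tcp_rot: [2.327, 2.106, -0.0]
ft_force: [-0.9, 1.0, 5.4]
width: 0.0621
```

```bash
python3 go.py 472 -381 38 -6
```

```text
t 20.6 tcp [ 475.2 -379.3   43.3] jaw -5.72 zax [ 0.002 -0.002 -1.   ] w 62.1 F [-0.9  1.   5.4] q [-0.78  0.31 -0.02  1.23 -0.    0.89]
need [-0.08  -0.041 -0.133] turn -0.049 uprightfix [0.024 0.021 0.   ]
```

Call:
{"op": "move_arm", "data": {
  "motion": [
    [[0, 0, 0.1, 0, 0, 0, 1], [0, 0, 0.2, 0, 0, 0, 1], [0, 0, 0.5, 0, 0, 0, 1], [0, 0, 0.6, 0, 0, 0, 1], [0, 0, 0.6, 0, 0, 0, 1], [0, 0, 0.6, 0, 0, 0, 1], [0, 0, 0.3, 0, 0, 0, 1], [0, 0, 0, 0, 0, 0, 1]]
  ]
}}

```text
time_s: 21.4
tcp_pos: [0.4755, -0.3794, 0.1595]
tcp_rot: [2.326, 2.105, 0.001]
ft_force: [-0.1, -0.8, -2.0]
width: 0.0621
```

```bash
python3 go.py 619.8 113.3 155 -6.07; python3 snap.py d;  python3 -c "
import cv2
a=cv2.imread('pics/side_d.png')[160:330,250:450]
cv2.imwrite('pics/v6.png',cv2.resize(a,None,fx=3.5,fy=3.5))"
```

```text
t 21.4 tcp [ 475.5 -379.4  159.5] jaw -5.72 zax [ 0.003 -0.003 -1.   ] w 62.1 F [-0.1 -0.8 -2. ] q [-0.78  0.26  0.14  1.45  0.    0.89]
need [ 3.609 12.317 -0.113] turn -0.062 uprightfix [0.031 0.033 0.   ]
```

View pics/v6.png

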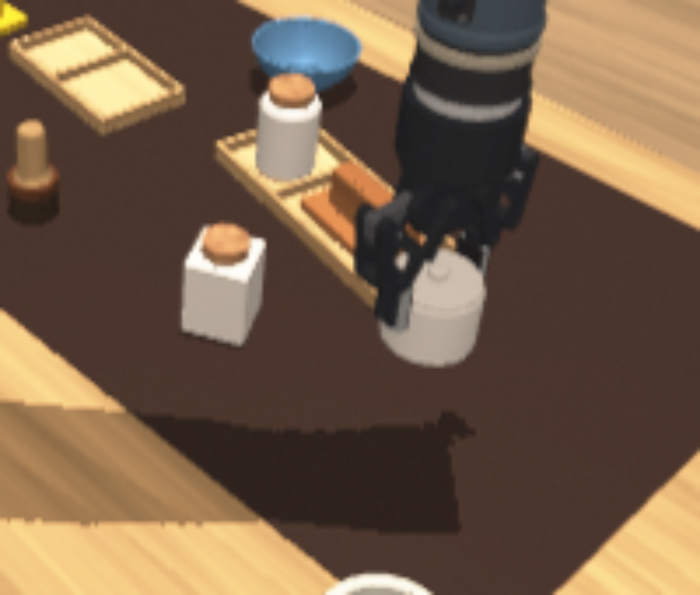

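Call:
{"op": "move_arm", "data": {
  "motion": [
    [[0.2, 0.5, 0, 0, 0, 0, 1], [0.22, 0.78, 0, 0, 0, 0, 1], [0.22, 0.78, 0, 0, 0, 0, 1], [0.22, 0.78, 0, 0, 0, 0, 1], [0.22, 0.78, 0, 0, 0, 0, 1], [0.22, 0.78, 0, 0, 0, 0, 1], [0.22, 0.78, 0, 0, 0, 0, 1], [0.22, 0.78, 0, 0, 0, 0, 1]]
  ]
}}

```text
time_s: 22.3
tcp_pos: [0.5429, -0.1382, 0.1545]
tcp_rot: [-2.327, -2.105, 0.003]
ft_force: [-0.5, 0.3, -4.3]
width: 0.0622
```

Call:
{"op": "move_arm", "data": {
  "motion": [
    [[0.22, 0.78, 0, 0, 0, 0, 1], [0.22, 0.78, 0, 0, 0, 0, 1], [0.22, 0.78, 0, 0, 0, 0, 1], [0.22, 0.78, 0, 0, 0, 0, 1], [0.22, 0.78, 0, 0, 0, 0, 1], [0.22, 0.78, 0, 0, 0, 0, 1], [0.22, 0.78, 0, 0, 0, 0, 1], [0.22, 0.7, 0, 0, 0, 0, 1]]
  ]
}}

```text
time_s: 23.1
tcp_pos: [0.6132, 0.1079, 0.1543]
tcp_rot: [-2.327, -2.107, 0.005]
ft_force: [1.0, -1.2, -2.6]
width: 0.0622
```

Call:
{"op": "move_arm", "data": {
  "motion": [
    [[0, 0, 0, 0, 0, 0, 1]]
  ]
}}

```text
time_s: 23.2
tcp_pos: [0.6136, 0.1102, 0.1541]
tcp_rot: [-2.322, -2.111, 0.002]
ft_force: [-0.2, -0.2, -2.7]
width: 0.0622
```

```bash
python3 go.py 619.8 113.3 60 -6.07
```

```text
t 23.2 tcp [613.6 110.2 154.1] jaw -5.45 zax [-0.004  0.002 -1.   ] w 62.2 F [-0.2 -0.2 -2.7] q [0.07 0.31 0.19 1.46 0.   1.74]
need [ 0.154  0.078 -2.354] turn -0.108 uprightfix [-0.019 -0.038 -0.   ]
```

Call:
{"op": "move_arm", "data": {
  "motion": [
    [[0.15, 0.1, -0.3, 0, 0, 0, 1], [0, 0, -0.5, 0, 0, 0, 1], [0, 0, -0.5, 0, 0, 0, 1], [0, 0, -0.5, 0, 0, 0, 1], [0, 0, -0.3, 0, 0, 0, 1], [0, 0, -0.15, 0, 0, 0, 1], [0, 0, 0, 0, 0, 0, 1], [0, 0, 0, 0, 0, 0, 1]]
  ]
}}

```text
time_s: 24.0
tcp_pos: [0.6209, 0.1101, 0.0678]
tcp_rot: [2.329, 2.107, 0.001]
ft_force: [0.7, -0.2, -3.3]
width: 0.0618
```

```bash
python3 go.py 619.8 114.5 48.5 -6.07; python3 snap.py e;  python3 -c "
import cv2
a=cv2.imread('pics/side_e.png')[100:250,200:380]
cv2.imwrite('pics/v7.png',cv2.resize(a,None,fx=3.7,fy=3.7))"
```

```text
t 24.0 tcp [620.9 110.1  67.8] jaw -5.74 zax [ 0.001  0.    -1.   ] w 61.8 F [ 0.7 -0.2 -3.3] q [ 0.07  0.36  0.08  1.29 -0.    1.74]
need [-0.028  0.109 -0.482] turn -0.057 uprightfix [-0.     0.012  0.   ]
```

View pics/v7.png

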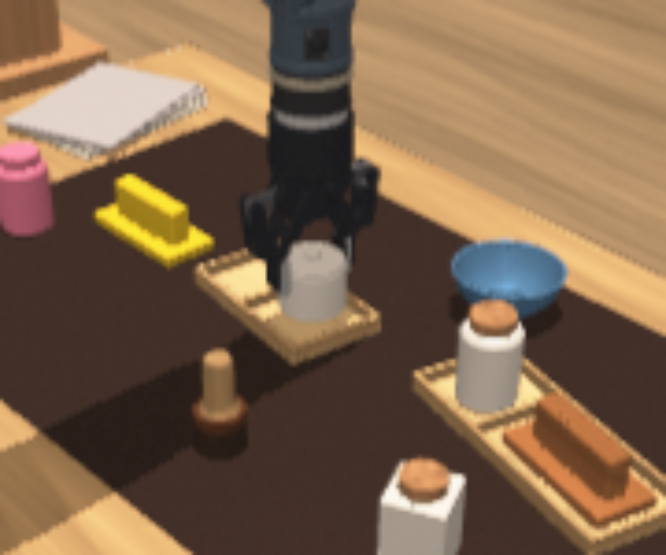

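Call:
{"op": "move_arm", "data": {
  "motion": [
    [[-0.02, 0.1, -0.1, 0, 0, 0, 1], [0, 0, -0.1, 0, 0, 0, 1], [0, 0, -0.1, 0, 0, 0, 1], [0, 0, -0.07, 0, 0, 0, 1], [0, 0, -0.03, 0, 0, 0, 1], [0, 0, -0.02, 0, 0, 0, 1], [0, 0, 0, 0, 0, 0, 1]]
  ]
}}

```text
time_s: 24.8
tcp_pos: [0.6195, 0.1143, 0.0502]
tcp_rot: [-2.329, -2.108, 0.0]
ft_force: [-1.1, 0.0, -2.6]
width: 0.0619
```

Call:
{"op": "move_arm", "data": {
  "motion": [
    [[0, 0, -0.02, 0, 0, 0, 1], [0, 0, -0.01, 0, 0, 0, 1], [0, 0, 0, 0, 0, 0, 1]]
  ]
}}

```text
time_s: 25.1
tcp_pos: [0.6196, 0.1144, 0.0491]
tcp_rot: [2.329, 2.108, 0.0]
ft_force: [0.0, 0.4, -2.9]
width: 0.0624
```

Call:
{"op": "move_arm", "data": {
  "motion": [
    [[0, 0, -0.02, 0, 0, 0, 1], [0, 0, -0.01, 0, 0, 0, 1], [0, 0, 0, 0, 0, 0, 1]]
  ]
}}

```text
time_s: 25.4
tcp_pos: [0.6198, 0.1144, 0.0484]
tcp_rot: [2.329, 2.108, 0.001]
ft_force: [-1.4, 1.0, -0.6]
width: 0.0623
```

Call:
{"op": "move_arm", "data": {
  "motion": [
    [[0, 0, -0.02, 0, 0, 0, 1], [0, 0, 0, 0, 0, 0, 1]]
  ]
}}

```text
time_s: 25.6
tcp_pos: [0.6198, 0.1145, 0.0483]
tcp_rot: [2.329, 2.108, 0.001]
ft_force: [-2.6, 0.5, 3.8]
width: 0.0622
```

Call:
{"op": "move_arm", "data": {
  "motion": [
    [[0, 0, 0, 0, 0, 0, 0.24], [0, 0, 0, 0, 0, 0, 0.18], [0, 0, 0, 0, 0, 0, 0.12], [0, 0, 0, 0, 0, 0, 0.05], [0, 0, 0, 0, 0, 0, 0], [0, 0, 0.2, 0, 0, 0, 0], [0, 0, 0.5, 0, 0, 0, 0], [0, 0, 0.6, 0, 0, 0, 0]]
  ]
}}

```text
time_s: 26.4
tcp_pos: [0.6186, 0.1143, 0.0988]
tcp_rot: [-2.328, -2.107, 0.003]
ft_force: [0.2, 0.5, 0.2]
width: 0.0853
```

Call:
{"op": "move_arm", "data": {
  "motion": [
    [[0, 0, 0.7, 0, 0, 0, 0], [0, 0, 0.7, 0, 0, 0, 0], [0, 0, 0.6, 0, 0, 0, 0]]
  ]
}}

```text
time_s: 26.7
tcp_pos: [0.62, 0.1144, 0.1817]
tcp_rot: [2.329, 2.107, 0.003]
ft_force: [0.8, 0.1, -0.1]
width: 0.0855
```

```bash
python3 go.py 443.3 18.7 175 -6.07; python3 snap.py f;  python3 -c "
import cv2
a=cv2.imread('pics/side_f.png')[100:250,200:380]
cv2.imwrite('pics/v8.png',cv2.resize(a,None,fx=3.7,fy=3.7))"
```

```text
t 26.7 tcp [620.  114.4 181.7] jaw -5.72 zax [ 0.002  0.    -1.   ] w 85.5 F [ 0.8  0.1 -0.1] q [0.08 0.32 0.26 1.51 0.   1.75]
need [-4.418 -2.393 -0.167] turn -0.061 uprightfix [-0.002  0.022  0.   ]
```

View pics/v8.png

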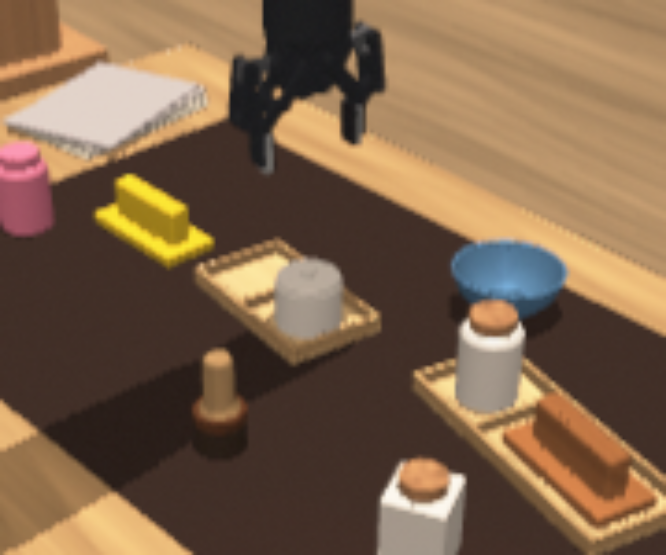

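Call:
{"op": "move_arm", "data": {
  "motion": [
    [[-0.5, -0.27, 0, 0, 0, 0, 0], [-0.5, -0.27, 0, 0, 0, 0, 0], [-0.5, -0.27, 0, 0, 0, 0, 0], [-0.5, -0.27, 0, 0, 0, 0, 0], [-0.5, -0.27, 0, 0, 0, 0, 0], [-0.5, -0.27, 0, 0, 0, 0, 0], [-0.5, -0.27, 0, 0, 0, 0, 0], [-0.5, -0.27, 0, 0, 0, 0, 0]]
  ]
}}

```text
time_s: 27.6
tcp_pos: [0.4583, 0.0277, 0.1782]
tcp_rot: [-2.329, -2.107, 0.001]
ft_force: [0.3, 0.6, -0.3]
width: 0.0856
```

Call:
{"op": "move_arm", "data": {
  "motion": [
    [[-0.42, -0.23, 0, 0, 0, 0, 0], [0, 0, 0, 0, 0, 0, 0], [0, 0, 0, 0, 0, 0, 0]]
  ]
}}

```text
time_s: 27.9
tcp_pos: [0.4428, 0.0188, 0.1787]
tcp_rot: [2.33, 2.107, 0.001]
ft_force: [0.2, 0.2, 0.6]
width: 0.0853
```

```bash
python3 go.py 443.3 18.7 73 -6.07
```

```text
t 27.9 tcp [442.8  18.8 178.7] jaw -5.75 zax [ 0.  0. -1.] w 85.3 F [0.2 0.2 0.6] q [-0.11 -0.17 -0.26  1.48  0.    1.56]
need [ 0.012 -0.003 -2.644] turn -0.056 uprightfix [-0.003  0.004  0.   ]
```

Call:
{"op": "move_arm", "data": {
  "motion": [
    [[0.01, 0, -0.4, 0, 0, 0, 0], [0, 0, -0.5, 0, 0, 0, 0], [0, 0, -0.5, 0, 0, 0, 0], [0, 0, -0.5, 0, 0, 0, 0], [0, 0, -0.4, 0, 0, 0, 0], [0, 0, -0.25, 0, 0, 0, 0], [0, 0, -0.1, 0, 0, 0, 0], [0, 0, 0, 0, 0, 0, 0]]
  ]
}}

```text
time_s: 28.7
tcp_pos: [0.4432, 0.019, 0.0727]
tcp_rot: [-2.329, -2.108, 0.001]
ft_force: [0.2, 0.9, 0.2]
width: 0.0856
```

Call:
{"op": "move_arm", "data": {
  "motion": [
    [[0, 0, 0, 0, 0, 0, 0.3], [0, 0, 0, 0, 0, 0, 0.5], [0, 0, 0, 0, 0, 0, 0.6], [0, 0, 0, 0, 0, 0, 0.7], [0, 0, 0, 0, 0, 0, 1], [0, 0, 0, 0, 0, 0, 1], [0, 0, 0, 0, 0, 0, 1], [0, 0, 0, 0, 0, 0, 1]]
  ]
}}

```text
time_s: 29.5
tcp_pos: [0.4436, 0.0187, 0.0737]
tcp_rot: [2.329, 2.107, 0.001]
ft_force: [0.3, 0.5, 5.1]
width: 0.0246
```

```bash
python3 go.py 443.3 18.7 73 -6.07
```

```text
t 29.5 tcp [443.6  18.7  73.7] jaw -5.72 zax [ 0.001 -0.    -1.   ] w 24.6 F [0.3 0.5 5.1] q [-0.11 -0.12 -0.43  1.26  0.    1.56]
need [-0.008 -0.001 -0.018] turn -0.061 uprightfix [0.001 0.011 0.   ]
```

Call:
{"op": "move_arm", "data": {
  "motion": [
    [[0, 0, 0.1, 0, 0, 0, 1], [0, 0, 0.2, 0, 0, 0, 1], [0, 0, 0.5, 0, 0, 0, 1], [0, 0, 0.6, 0, 0, 0, 1], [0, 0, 0.6, 0, 0, 0, 1], [0, 0, 0.5, 0, 0, 0, 1], [0, 0, 0.1, 0, 0, 0, 1], [0, 0, 0, 0, 0, 0, 1]]
  ]
}}

```text
time_s: 30.3
tcp_pos: [0.4436, 0.0187, 0.1776]
tcp_rot: [2.329, 2.107, 0.001]
ft_force: [0.7, -0.1, -1.8]
width: 0.0246
```

```bash
python3 go.py 628.8 197.8 175 -6.07; python3 snap.py g;  python3 -c "
import cv2
a=cv2.imread('pics/side_g.png')[100:250,200:380]
cv2.imwrite('pics/v9.png',cv2.resize(a,None,fx=3.7,fy=3.7))"
```

```text
t 30.3 tcp [443.6  18.7 177.6] jaw -5.72 zax [ 0.001 -0.    -1.   ] w 24.6 F [ 0.7 -0.1 -1.8] q [-0.11 -0.17 -0.26  1.47  0.    1.56]
need [ 4.63   4.476 -0.066] turn -0.061 uprightfix [0.001 0.014 0.   ]
```

View pics/v9.png

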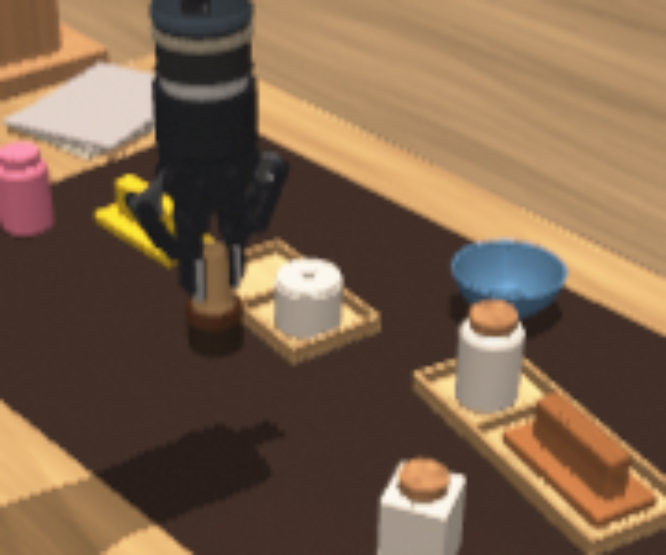

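Call:
{"op": "move_arm", "data": {
  "motion": [
    [[0.3, 0.3, 0, 0, 0, 0, 1], [0.54, 0.52, 0, 0, 0, 0, 1], [0.54, 0.52, 0, 0, 0, 0, 1], [0.54, 0.52, 0, 0, 0, 0, 1], [0.54, 0.52, 0, 0, 0, 0, 1], [0.54, 0.52, 0, 0, 0, 0, 1], [0.54, 0.52, 0, 0, 0, 0, 1], [0.54, 0.52, 0, 0, 0, 0, 1]]
  ]
}}

```text
time_s: 31.2
tcp_pos: [0.6061, 0.1771, 0.1745]
tcp_rot: [-2.328, -2.107, 0.005]
ft_force: [0.3, -0.8, -1.3]
width: 0.0245
```

Call:
{"op": "move_arm", "data": {
  "motion": [
    [[0.35, 0.35, 0, 0, 0, 0, 1], [0.2, 0.2, 0, 0, 0, 0, 1], [0, 0, 0, 0, 0, 0, 1], [0, 0, 0, 0, 0, 0, 1]]
  ]
}}

```text
time_s: 31.6
tcp_pos: [0.6274, 0.1981, 0.1752]
tcp_rot: [-2.328, -2.107, 0.005]
ft_force: [0.5, -0.5, -2.1]
width: 0.0248
```

```bash
python3 go.py 628.8 197.8 92 -6.07
```

```text
t 31.6 tcp [627.4 198.1 175.2] jaw -5.71 zax [-0.004 -0.001 -1.   ] w 24.8 F [ 0.5 -0.5 -2.1] q [ 0.2   0.4   0.35  1.52 -0.    1.87]
need [ 0.036 -0.007 -2.08 ] turn -0.063 uprightfix [ 0.011 -0.035  0.   ]
```

Call:
{"op": "move_arm", "data": {
  "motion": [
    [[0.035, 0, -0.3, 0, 0, 0, 1], [0, 0, -0.5, 0, 0, 0, 1], [0, 0, -0.5, 0, 0, 0, 1], [0, 0, -0.4, 0, 0, 0, 1], [0, 0, -0.2, 0, 0, 0, 1], [0, 0, -0.1, 0, 0, 0, 1], [0, 0, 0, 0, 0, 0, 1], [0, 0, 0, 0, 0, 0, 1]]
  ]
}}

```text
time_s: 32.4
tcp_pos: [0.6303, 0.1984, 0.0982]
tcp_rot: [2.329, 2.107, 0.002]
ft_force: [-0.3, -1.2, -0.3]
width: 0.0243
```

```bash
python3 go.py 628.8 197.8 79 -6.07; python3 snap.py i;  python3 -c "
import cv2
a=cv2.imread('pics/side_i.png')[100:250,200:380]
cv2.imwrite('pics/v10.png',cv2.resize(a,None,fx=3.7,fy=3.7))"
```

```text
t 32.4 tcp [630.3 198.4  98.2] jaw -5.73 zax [ 0.002  0.    -1.   ] w 24.3 F [-0.3 -1.2 -0.3] q [0.2  0.42 0.22 1.37 0.   1.87]
need [-0.039 -0.015 -0.48 ] turn -0.06 uprightfix [-0.004  0.017  0.   ]
```

View pics/v10.png

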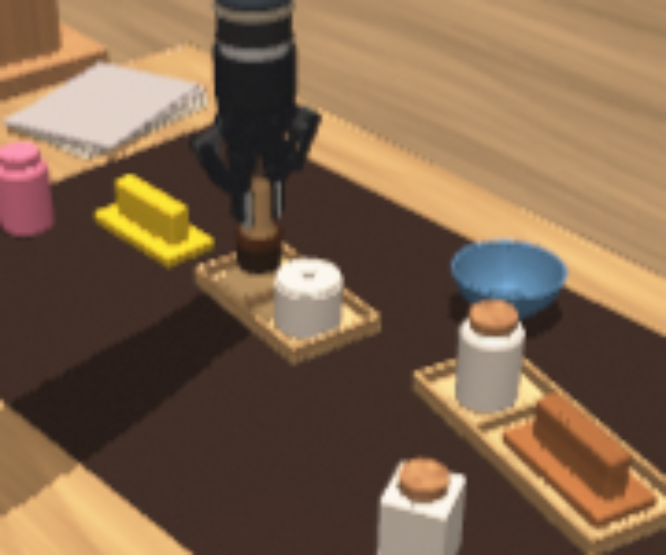

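Call:
{"op": "move_arm", "data": {
  "motion": [
    [[-0.035, 0, -0.1, 0, 0, 0, 1], [0, 0, -0.1, 0, 0, 0, 1], [0, 0, -0.1, 0, 0, 0, 1], [0, 0, -0.06, 0, 0, 0, 1], [0, 0, -0.04, 0, 0, 0, 1], [0, 0, -0.02, 0, 0, 0, 1], [0, 0, 0, 0, 0, 0, 1]]
  ]
}}

```text
time_s: 33.2
tcp_pos: [0.6283, 0.1984, 0.0801]
tcp_rot: [-2.329, -2.108, 0.0]
ft_force: [0.7, 0.1, -1.2]
width: 0.0246
```

Call:
{"op": "move_arm", "data": {
  "motion": [
    [[0, 0, -0.02, 0, 0, 0, 1], [0, 0, -0.01, 0, 0, 0, 1], [0, 0, 0, 0, 0, 0, 1]]
  ]
}}

```text
time_s: 33.5
tcp_pos: [0.6284, 0.1984, 0.0792]
tcp_rot: [2.329, 2.108, 0.0]
ft_force: [0.1, 0.5, -0.3]
width: 0.0242
```

Call:
{"op": "move_arm", "data": {
  "motion": [
    [[0, 0, -0.015, 0, 0, 0, 1], [0, 0, -0.01, 0, 0, 0, 1], [0, 0, 0, 0, 0, 0, 1]]
  ]
}}

```text
time_s: 33.8
tcp_pos: [0.6285, 0.1984, 0.0788]
tcp_rot: [2.329, 2.108, 0.001]
ft_force: [-1.5, 0.5, 2.5]
width: 0.0244
```

Call:
{"op": "move_arm", "data": {
  "motion": [
    [[0, 0, 0, 0, 0, 0, 0.65], [0, 0, 0, 0, 0, 0, 0.55], [0, 0, 0, 0, 0, 0, 0.4], [0, 0, 0, 0, 0, 0, 0.3], [0, 0, 0, 0, 0, 0, 0.2], [0, 0, 0.2, 0, 0, 0, 0.2], [0, 0, 0.5, 0, 0, 0, 0.2], [0, 0, 0.6, 0, 0, 0, 0.1]]
  ]
}}

```text
time_s: 34.6
tcp_pos: [0.6275, 0.1982, 0.1298]
tcp_rot: [-2.328, -2.107, 0.004]
ft_force: [-0.6, -0.1, 0.2]
width: 0.0766
```

Call:
{"op": "move_arm", "data": {
  "motion": [
    [[0, 0, 0.7, 0, 0, 0, 0], [0, 0, 0.7, 0, 0, 0, 0], [0, 0, 0.5, 0, 0, 0, 0], [-0.6, 0, 0, 0, 0, 0, 0], [-0.8, 0, 0, 0, 0, 0, 0], [-0.8, 0, 0, 0, 0, 0, 0], [-0.8, 0, 0, 0, 0, 0, 0], [-0.8, 0, 0, 0, 0, 0, 0]]
  ]
}}

```text
time_s: 35.4
tcp_pos: [0.4753, 0.1984, 0.2069]
tcp_rot: [2.329, 2.107, 0.002]
ft_force: [-0.7, 0.2, 0.6]
width: 0.0852
```

Call:
{"op": "move_arm", "data": {
  "motion": [
    [[-0.8, 0, 0, 0, 0, 0, 0], [-0.8, 0, 0, 0, 0, 0, 0], [-0.5, 0, 0, 0, 0, 0, 0], [0, 0, 0, 0, 0, 0, 0]]
  ]
}}

```text
time_s: 35.8
tcp_pos: [0.3905, 0.1985, 0.2072]
tcp_rot: [2.328, 2.109, 0.002]
ft_force: [0.6, -0.4, -0.2]
width: 0.0851
```

```bash
python3 go.py; python3 snap.py z;  python3 -c "
import cv2
a=cv2.imread('pics/side_z.png')[110:300,180:400]
cv2.imwrite('pics/v11.png',cv2.resize(a,None,fx=3.1,fy=3.1))
a=cv2.imread('pics/top_z.png')[80:280,100:480]
cv2.imwrite('pics/v12.png',cv2.resize(a,None,fx=2.1,fy=2.1))"
```

```text
t 35.8 tcp [390.5 198.5 207.2] jaw -5.64 zax [ 0.001  0.001 -1.   ] w 85.1 F [ 0.6 -0.4 -0.2] q [ 0.32 -0.19 -0.22  1.54  0.    1.99]
```

View pics/v11.png

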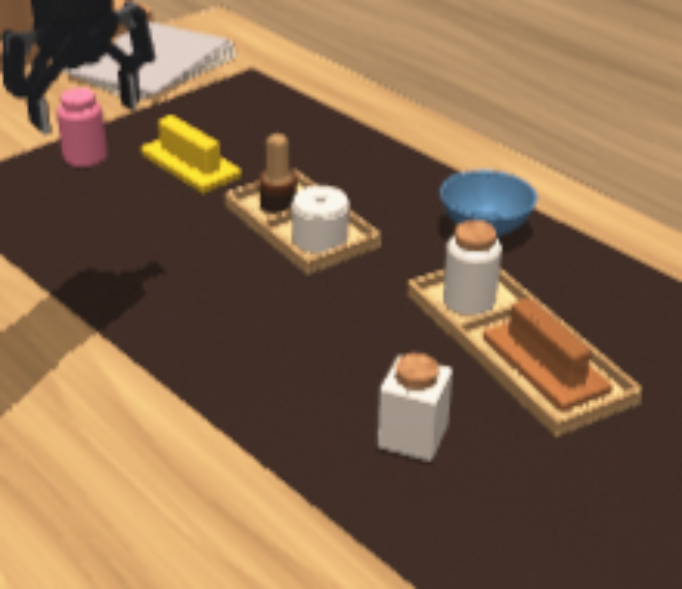

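View pics/v12.png

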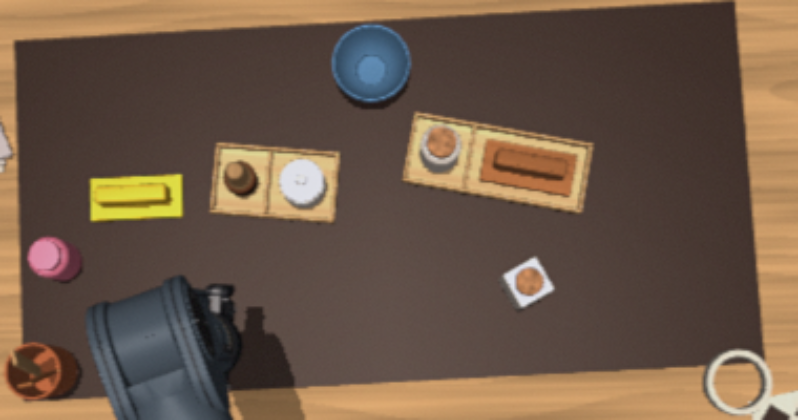

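```bash
cat > fin.py <<'E'
from h import *
f=load("pics/top_z.npz");p=cloud(f);Z=p[...,2]
def c(n,zmin,x0,y0,x1,y1,z):
    m=np.zeros(Z.shape,np.uint8);m[y0:y1,x0:x1]=(Z>zmin)[y0:y1,x0:x1]
    cs,_=cv2.findContours(m,3 if 0 else cv2.RETR_EXTERNAL,cv2.CHAIN_APPROX_NONE);k=max(cs,key=cv2.contourArea)
    q=(plane(f,k[:,0],z)[:,:2]*1000).astype(np.float32); r=cv2.minAreaRect(q)
    print(n,np.round(r[0],1),np.round(r[1],1),round(r[2],1),"zmax",np.nanmax(np.where(m>0,Z,np.nan)).round(4))
c("brush",.078,200,145,232,185,.093);c("pot",.046,228,148,262,185,.056);c("jar",.082,293,132,326,172,.09);c("ridge",.042,324,140,385,185,.055)
c("sqcork",.078,340,202,364,226,.083);c("bowl",.03,255,90,300,132,.045);c("tape",.015,432,245,470,280,.025);c("cup",.08,100,240,140,275,.09)
E
python3 fin.py
```

```text
brush [626.2 197.5] [22.6 25.7] 89.3 zmax 0.098
pot [617.6 111.9] [60.6 58.3] 88.6 zmax 0.0693
jar [661.2 -80.7] [36.7 40.1] 88.5 zmax 0.0975
ridge [ 635.7 -204.6] [99.6 25.4] 78.9 zmax 0.0618
sqcork [ 470.9 -193.3] [35.5 35.9] 43.4 zmax 0.0909
bowl [784.3  11.8] [105.5 104.5] 88.5 zmax 0.0506
tape [ 330.  -480.8] [88.9 89. ] 87.0 zmax 0.0351
cup [367.4 467.3] [75.8 72.1] 88.7 zmax 0.1606
```

All four lie within 3 mm of their bay centres, and the bystanders have not moved beyond measurement noise.

```bash
python3 -c "
from cell import ticket
print(ticket.close_job())"
```

```text
the job is handed in; nothing more can be done
None
```

Both kits are made up and the job is handed in, at about 36 s of the 109 s allowed. I placed the block first, then the tall jar, the low pot and the brush. Each was lowered in small steps until the wrist force showed it touching the tray floor, and only then released.

- **Placement:** in the last pictures all four stand upright, each inside its own bay and within about 3 mm of the bay centre.
- **Things left alone:** the square jar, bowl, tape and tool cup measured within about 1.5 mm of where they started, which is measurement noise. The pink and yellow look-alikes were not touched.
- **Forces:** the wrist force read at most about 6.5 N at the end of any move. I did not see readings within a move.
- **Disagreements:** the highest depth points came out 5–7 mm above the expected tops, or 6 mm for the pot's knob. The untouched square jar and bowl read high by about the same, so I took this as depth noise. Early on, the side view sat 2–3 mm off the top view for the round things, well inside the bay margins.

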